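Index the bench loupe to the black-dialled watch

ROBOT

A 6-joint arm with a two-finger parallel gripper is mounted at the origin on the work surface. World frame = base frame: x ahead of the robot, y to its left, z up, the work surface at z = 0. Lengths are in m, angles in rad, forces in N, time in s.
With the tool pointing down it reaches from about 0.15 to 0.775 m from the base axis. Payload 6.1 kg.
Tool frame: the origin (TCP) lies midway between the tips of the shut fingers; the grasp point (between the pads) lies 19 mm behind it (robot.hold_point_z is the distance from the TCP to the grasp point, in m); z points along the fingers, x is the direction in which the jaws open and shut, and the axes are right-handed (so a half turn about z gives the same grasp; the last joint's range is limited). The gripper opens to 85 mm and grips with 20 to 120 N. Pads are 22 mm wide; open, the fingers measure 114 mm over their backs; the gripper's body (76 mm by 85 mm) begins 54 mm behind the grasp point. The pads swing forward as they close: fully open they stand 13 mm farther back than shut.
Start: joints at [1.213, 0.126, -0.04, 1.405, 0, 1.571], TCP at [0.184, 0.492, 0.231] pointing down, gripper open.
Joint ranges: [-2.72, 2.72], [-0.95, 1.95], [-1.27, 1.35], [-1.78, 2.02], [-1.46, 1.47], [-3.14, 3.14]. Speed limits (rad/s): [2.39, 2.39, 3.01, 3.14, 3.14, 3.14].

INTERFACE

Orientations are given as a 3x3 rotation matrix whose columns are the frame's x, y, z axes.
In Python, from station import robot, viewer, ticket gives the robot as it stands.
- The arm moves only by the tool apply_moves, never from a script. Its argument "plan" is a list of rows, each an object of numbers: "tx", "ty", "tz": the shift along the tool's x, y, z in mm; "yaw": the turn about the tool's z in degrees; "gripper": the finger opening in mm, from 0 to 85.4. In form: [{"tx": .., "ty": .., "tz": .., "yaw": .., "gripper": ..}, ...]. A call has 1 to 12 rows; each row shifts and turns the commanded pose from where the row before left it, along the tool's axes as they then stand; what a row does not reach is not made up. A row lasts 1/12 s, in which the tool goes at most 41.7 mm and 7.16 degrees, less where a joint would pass 70% of its speed; a pose out of reach is approached as far as the arm can. A call with a gripper value outside its range is refused whole. The fingers move at their own pace and stop on an object; the grip force is fixed at half the most. Time passes only in rows, so rows that do not move let the fingers close. It gives the time, the measured TCP pose, the force and the opening at its end, in the units of the state.
- robot.sense(): the state, without advancing time (a new reading comes with each control period).
- viewer.grab_frame(name): name is "scene" or "top"; returns the picture (480x640x3 uint8, blue, green, red); there is no depth.
- viewer.get_calibration(name): a dict with "intrinsics" (3x3 intrinsics, pixels), "dist" ([k1, k2, p1, p2, k3] as OpenCV has them; the pictures are not rectified), "extrinsics" (4x4, takes a point from world to camera coordinates). Camera axes: x right, y up, looking along -z (the intrinsics and any distortion apply to the point x, -y, -z); pixel columns grow to the right and rows downward; lengths in m; the calibration is good to about 2 mm. A picture is of the moment at which its call begins. get_calibration takes no time and is no camera call.
- ticket.close_job(): hands the job in, once; it reports no verdict.
The state is a dict: "time_s": time; "joint_pos": joint angles; "qvel": joint speeds; "tau": joint torques, N m; "eef_pos": TCP position; "eef_rot": TCP orientation; "ft_force": force on the tool from outside, world axes, zero at the start; "moment": the same for the moment, N m; "finger_gap": finger opening in m.
Only numpy, scipy, OpenCV 4.12 (cv2) and the standard library are available. Lean on these libraries where they do the work, as an engineer would, in place of code of your own. Each camera call takes 0.05 s, during which the arm holds its last target.

TASK

Bring the loupe over the watch with the black dial: pull up the black plunger knob on the loupe carriage, slide the carriage along its rail to that watch's station, and let the plunger spring fully home into the index hole there, then let go. Keep all watches in their pockets and leave the other things on the bench where they are.

Things in the scene. Friction and masses are not known exactly. Their poses are not given: they have to be found in the camera images.
- stand: stand fixed to the bench: grey plate 150 x 350 x 12 mm with an aluminium rail (36 mm wide, top 40 mm up) and a white, blue-rimmed tray. Origin on the bench under the rail's middle; y along the rail, x from rail to tray, z up. Five index holes in the rail's top at y = -100, -50, 0, 50, 100 mm; tray pockets (46 mm square, rim 24 mm up) at the same y, x = 75 mm. End stops 58 mm high at y = +-160 mm
- carriage (a joint): loupe carriage's position along the stand's y axis in m: 0 at the middle hole, where it starts locked, +-0.1 at the outer holes (range +-0.113). A steel block 50 x 56 mm (x, y), top 70 mm above the bench, the plunger in its middle, the loupe on an arm towards the tray. Free of the hole it slides with about 2 N of friction and stays where it is left
- plunger (a joint): lift of the index plunger in m: 0 fully home in a hole, at most 0.015. A spring pushes it down, 5 N at home, 8 N at full lift. Its round-tipped 8 mm pin stands 10 mm deep in the hole (10.8 mm wide), so from 0.010 on the carriage is free; released between holes it rides on the rail at 0.010 and locks nothing
- knob_grip (a point): centre of the plunger's knob: upright black cylinder with a red dot on top, 28 mm across, 26 mm tall, centre 103 mm above the bench when home; a 20 mm brass sleeve below it reaches to 86 mm. It moves with the carriage and lifts with the plunger. Nothing else within 60 mm stands higher than 70 mm
- lens_centre (a point): centre of the loupe's lens, a clear disc in a black ring 50 mm across, 60 mm above the bench, carried by the carriage at x = 75 mm on the stand, level with the knob along the rail
- watch_black: the watch to inspect: loose gold watch head with a black dial, round, 36 mm across and 9 mm thick, lying in any of the tray's pockets but the middle one; origin at the centre of its underside
- watch_white1: loose gold watch head with a white dial, round, 36 mm across and 9 mm thick, in one of the tray's pockets; origin at the centre of its underside
- watch_white2: loose gold watch head with a white dial, round, 36 mm across and 9 mm thick, in one of the tray's pockets; origin at the centre of its underside
- watch_white3: loose gold watch head with a white dial, round, 36 mm across and 9 mm thick, in one of the tray's pockets; origin at the centre of its underside
- watch_white4: loose gold watch head with a white dial, round, 36 mm across and 9 mm thick, in one of the tray's pockets; origin at the centre of its underside
- parts_jar: amber glass jar with white cap, 48 mm across, 50 mm tall, on the bench past one end of the stand; origin at the centre of its underside; to be left alone
- screwdriver: screwdriver with red handle, 150 mm long, lying on the bench on the rail side of the stand; origin under its middle; to be left alone
- green_tray: small green tray, 110 x 90 x 22 mm, on the bench past the other end of the stand; origin at the centre of its underside; to be left alone
- holder_ring: brass holder ring, 42 mm across and 9 mm tall, on the bench past the tray side of the stand; origin at the centre of its underside; to be left alone
Things that resemble listed ones, but are neither listed nor needed, are in the scene too. Leave any pink or red look-alike of the watch_black alone.

How it is judged:
By the outcome, as a careful person would: the job done as asked, in the order asked, and still so for the second after the job is handed in, with the robot touching nothing.
It also fails if it takes over 30 s, if anything falls off the work surface, if the arm or the gripper's body presses on something with over 40 N, if the wrist force passes 120 N, or if a joint passes its speed limit or range.

## Working session

There is one attempt and no reset: what is moved stays moved. The work goes in short steps, Python scripts to look and compute and a tool call to move; the robot and the scene stay as the last step left them, time stands still between calls to the robot, and variables do not carry over. Pictures are saved under pics/ and viewed, and the job is handed in when it is done.

Besides the shell and the picture viewer there is one more tool, called after "Emit:" as name(argument=value, ...), one argument or row to a line, values as JSON. apply_moves: Moves the arm, as the interface text tells. Its arguments: {"type":"object","properties":{"plan":{"type":"array","items":{"type":"object","properties":{"tx":{"type":"number"},"ty":{"type":"number"},"tz":{"type":"number"},"yaw":{"type":"number"},"gripper":{"type":"number"}}}}},"required":["plan"]}

```bash
mkdir -p pics; python3 - <<'E'
from station import robot, viewer
import cv2
s=robot.sense();print(s['time_s'],s['eef_pos'],s['eef_rot'],s['finger_gap'],robot.hold_point_z)
for n in("scene","top"):
    cv2.imwrite(f"pics/{n}0.png",viewer.grab_frame(n)); c=viewer.get_calibration(n); print(c)
E
```

```text
0.0 [0.18372296 0.49133985 0.23049605] [[ 3.50197745e-01  9.36675623e-01 -5.62694231e-04]
 [ 9.36674250e-01 -3.50198195e-01 -1.60403900e-03]
 [-1.69951873e-03  3.46696420e-05 -9.99998555e-01]] 0.08562743871956512 0.0187
{'intrinsics': array([[537.90071762,   0.        , 320.26049208],
       [  0.        , 537.90071762, 232.17549324],
       [  0.        ,   0.        ,   1.        ]]), 'dist': array([-0.03016687,  0.        ,  0.        ,  0.        ,  0.        ]), 'extrinsics': array([[ 0.51998076,  0.85395266,  0.01961811, -0.33470971],
       [-0.59993445,  0.34876496,  0.72002893,  0.27648743],
       [ 0.60802851, -0.38617077,  0.69366669, -1.41025401],
       [ 0.        ,  0.        ,  0.        ,  1.        ]])}
{'intrinsics': array([[466.83014935,   0.        , 319.85943469],
       [  0.        , 466.83014935, 244.30968952],
       [  0.        ,   0.        ,   1.        ]]), 'dist': array([0.01489156, 0.        , 0.        , 0.        , 0.        ]), 'extrinsics': array([[-0.01487002, -0.99983957,  0.00998541,  0.03072516],
       [ 0.9877118 , -0.01313434,  0.15573338, -0.60889597],
       [-0.15557725,  0.01217846,  0.98774866, -0.93837643],
       [ 0.        ,  0.        ,  0.        ,  1.        ]])}
```

View pics/scene0.png

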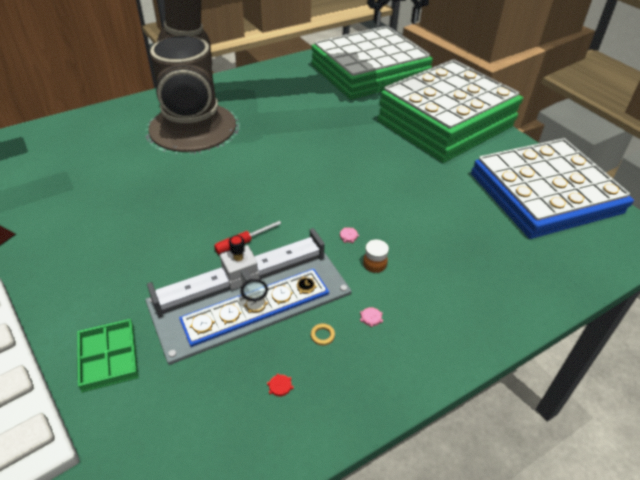

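View pics/top0.png

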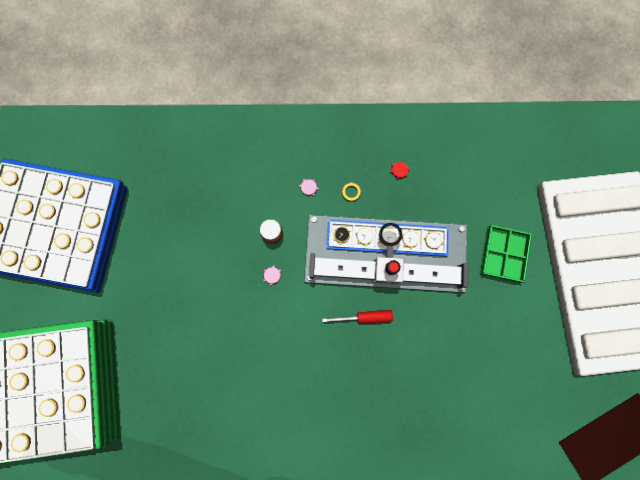

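Scene and top views show the black watch at the +y end of the tray (top pixel 342,234; the lens is at 390,234 and the red dot on the knob at 393,268). That makes it two stations toward world +y. I'll measure this precisely next.

```bash
cat > h.py <<'E'
from station import robot, viewer
import cv2, numpy as np
def ray(n,uv):
    c=viewer.get_calibration(n); E=c['extrinsics']
    p=cv2.undistortPoints(np.array([[uv]],float),c['intrinsics'],c['dist'])[0,0]
    d=E[:3,:3].T@np.array([p[0],-p[1],-1.]); return -E[:3,:3].T@E[:3,3], d/np.linalg.norm(d)
def onz(n,uv,z):
    o,d=ray(n,uv); return o+d*(z-o[2])/d[2]
def tri(uv1,uv2):
    o1,d1=ray('scene',uv1);o2,d2=ray('top',uv2)
    t=np.linalg.lstsq(np.c_[d1,-d2],o2-o1,rcond=None)[0]
    a=o1+d1*t[0];b=o2+d2*t[1]; return (a+b)/2,np.linalg.norm(a-b)
def blobs(m,amin=6):
    n,l,s,c=cv2.connectedComponentsWithStats(m.astype(np.uint8)); return [(s[i,4],c[i].round(1),s[i,:4]) for i in range(1,n) if s[i,4]>=amin]
def red(im):
    h=cv2.cvtColor(im,cv2.COLOR_BGR2HSV); return ((h[...,0]<8)|(h[...,0]>172))&(h[...,1]>170)&(h[...,2]>90)
E
python3 - <<'E'
from h import *
for n,(x0,y0,x1,y1) in (("scene",(130,210,370,370)),("top",(290,200,490,330))):
    im=cv2.imread(f"pics/{n}0.png")
    print(n,[b for b in blobs(red(im)) if x0<b[1][0]<x1 and y0<b[1][1]<y1])
    h=cv2.cvtColor(im,cv2.COLOR_BGR2HSV)
    m=(h[...,0]>105)&(h[...,0]<125)&(h[...,1]>120)&(h[...,2]>60); m[:, :x0]=0; m[:,x1:]=0; m[:y0]=0; m[y1:]=0
    pts=np.argwhere(m)[:,::-1].astype(np.float32)
    r=cv2.minAreaRect(pts); print(r, cv2.boxPoints(r).tolist())
    if n=="top":
        q=np.array([onz('top',p,.024) for p in cv2.boxPoints(r)]);print(q.round(4), q.mean(0))
        e=[q[(i+1)%4]-q[i] for i in range(4)];print([ (np.linalg.norm(v).round(4),np.degrees(np.arctan2(v[1],v[0])).round(2)) for v in e])
    k=4 if n=="top" else 3
    cv2.imwrite(f"pics/{n}z.png",cv2.resize(im[y0:y1,x0:x1],None,fx=k if n=='top' else 3.3,fy=k if n=='top' else 3.3,interpolation=cv2.INTER_CUBIC))
E
```

```text
scene [(np.int32(140), array([240.4, 238.1]), array([231, 232,  20,  12], dtype=int32)), (np.int32(137), array([222.5, 245.7]), array([215, 239,  15,  14], dtype=int32))]
((256.3108215332031, 317.13348388671875), (29.99618148803711, 150.81393432617188), 78.76555633544922) [[179.4268035888672, 317.1138916015625], [327.3508605957031, 287.731689453125], [333.19482421875, 317.153076171875], [185.27078247070312, 346.5352783203125]]
top [(np.int32(73), array([393.4, 266.5]), array([389, 262,  10,  10], dtype=int32)), (np.int32(392), array([375.2, 316.4]), array([357, 310,  36,  13], dtype=int32))]
((387.3443603515625, 237.49026489257812), (121.26339721679688, 29.380172729492188), 3.5763344764709473) [[325.91436767578125, 248.36964416503906], [327.7470703125, 219.0466766357422], [448.77435302734375, 226.6108856201172], [446.941650390625, 255.93385314941406]]
[[ 0.6039  0.0089  0.024 ]
 [ 0.6685  0.0038  0.024 ]
 [ 0.6483 -0.2597  0.024 ]
 [ 0.5839 -0.252   0.024 ]] [ 0.62617483 -0.12475012  0.024     ]
[(np.float64(0.0648), np.float64(-4.5)), (np.float64(0.2643), np.float64(-94.4)), (np.float64(0.0648), np.float64(173.19)), (np.float64(0.2617), np.float64(85.62))]
```

View pics/topz.png

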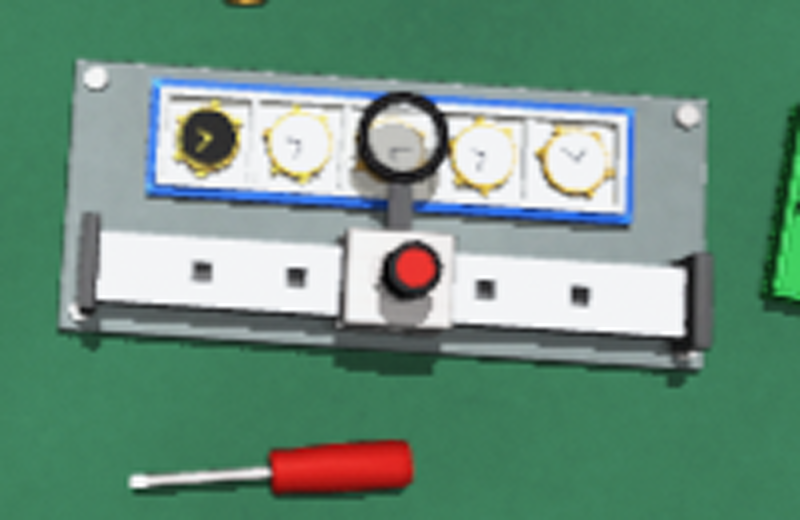

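View pics/scenez.png

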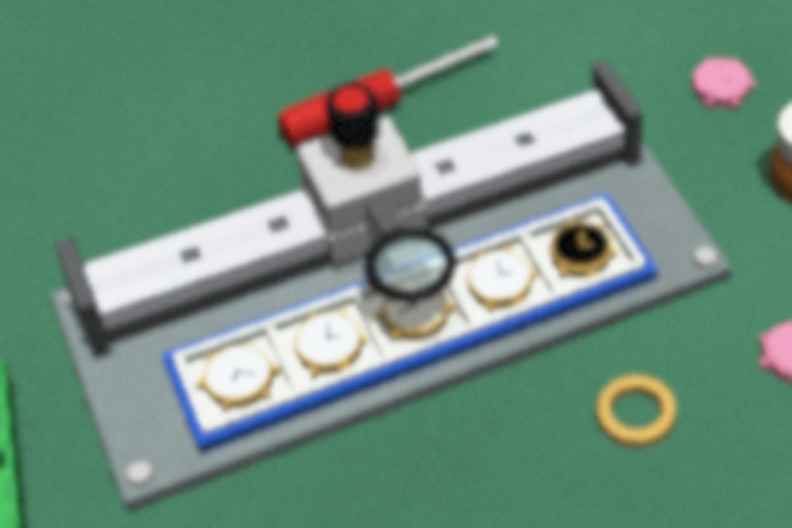

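The zoomed top view shows the red dot at about (393.5,266.5), four dark holes along the rail, and the black watch under the leftmost hole pair, with +y to the left. In the scene view the dot is near (236.7,239.7), with the screwdriver handle directly behind it.

```bash
python3 - <<'E'
from h import *
k=onz('top',(393.4,266.5),.116); print('knob plane',k.round(4), onz('scene',(236.7,239.7),.116).round(4), tri((236.7,239.7),(393.4,266.5)))
im=cv2.imread("pics/top0.png"); g=cv2.cvtColor(im,cv2.COLOR_BGR2GRAY)
H=[]
for cx,cy in ((340.5,268),(364.2,269.3),(411.5,272.2),(435,273.7)):
    x0,y0=int(cx)-5,int(cy)-5; w=255-g[y0:y0+11,x0:x0+11].astype(float); w=np.clip(w-60,0,None)
    ys,xs=np.mgrid[y0:y0+11,x0:x0+11]; uv=((w*xs).sum()/w.sum(),(w*ys).sum()/w.sum()); p=onz('top',uv,.040); H.append(p); print(np.round(uv,1),p.round(4))
H=np.array(H); s=np.array([100,50,-50,-100])/1000
f=[np.polyfit(s,H[:,i],1) for i in (0,1)]; print(f, 'yaw of rail dir',np.degrees(np.arctan2(f[1][0],f[0][0])))
print('watch',onz('top',(342.5,234.5),.021))
R=robot.sense()['eef_rot'];print('tool x az',np.degrees(np.arctan2(R[1,0],R[0,0])))
E
```

```text
knob plane [ 0.5528 -0.1198  0.116 ] [ 0.5526 -0.1197  0.116 ] (array([ 0.552748  , -0.1197889 ,  0.11616552]), np.float64(6.915723869511862e-05))
[340.1 267.2] [ 0.561 -0.02   0.04 ]
[363.7 268.6] [ 0.5573 -0.0698  0.04  ]
[410.9 271.7] [ 0.5494 -0.1694  0.04  ]
[434.6 273.3] [ 0.5452 -0.2192  0.04  ]
[array([0.07886136, 0.55322311]), array([ 0.99594894, -0.11961591])] yaw of rail dir 85.47264441649197
watch [ 0.63441907 -0.02780852  0.021     ]
tool x az 69.50003794486567
```

The measurements agree: both views put the dot at z=116.2 mm and the holes are evenly spaced 50 mm apart. The knob is at (0.553,-0.1197), the goal hole at (0.561,-0.020), and the rail azimuth is 85.5°. I'll grip with the jaws along the rail, so yaw by -16°.

Emit:
apply_moves(
  plan=[
    {"tx":-22,"ty":28,"gripper":85},
    {"tx":-22,"ty":28},
    {"tx":-22,"ty":28},
    {"tx":-22,"ty":28},
    {"tx":-22,"ty":28},
    {"tx":-22,"ty":28},
    {"tx":-22,"ty":28},
    {"tx":-22,"ty":28},
    {"tx":-22,"ty":28},
    {"tx":-22,"ty":28},
    {"tx":-22,"ty":28},
    {"tx":-22,"ty":28},
  ],
)

```text
schema error: expected keys tx, ty, tz, yaw, gripper
```

Emit:
apply_moves(
  plan=[
    {"tx":-22,"ty":28},
    {"tx":-22,"ty":28},
    {"tx":-22,"ty":28},
    {"tx":-22,"ty":28},
    {"tx":-22,"ty":28},
    {"tx":-22,"ty":28},
    {"tx":-22,"ty":28,"yaw":0},
    {"yaw":-5.3},
    {"yaw":-5.3},
    {"yaw":-5.4},
    {},
    {},
  ],
)

```text
schema error: expected keys tx, ty, tz, yaw, gripper
```

```bash
cat >> h.py <<'E'
def to(x,y,z):
    s=robot.sense();R=s['eef_rot'];p=s['eef_pos'];print(round(s['time_s'],2),p.round(4),'gap',round(s['finger_gap'],4),'F',s['ft_force'].round(1),'az',np.degrees(np.arctan2(R[1,0],R[0,0])).round(2),'need tool mm',(R.T@(np.array([x,y,z])-p)*1000).round(1))
E
python3 -c "
from h import *
to(.553,-.1197,.084)"
```

```text
0.1 [0.1837 0.4914 0.2306] gap 0.0851 F [-0.1  0.1 -0.1] az 69.5 need tool mm [-442.9  559.9  147.2]
```

All keys are required in every row.

Emit:
apply_moves(
  plan=[
    {"tx":-22,"ty":28,"tz":0,"yaw":0,"gripper":85},
    {"tx":-22,"ty":28,"tz":0,"yaw":0,"gripper":85},
    {"tx":-22,"ty":28,"tz":0,"yaw":0,"gripper":85},
    {"tx":-22,"ty":28,"tz":0,"yaw":0,"gripper":85},
    {"tx":-22,"ty":28,"tz":0,"yaw":0,"gripper":85},
    {"tx":-22,"ty":28,"tz":0,"yaw":0,"gripper":85},
    {"tx":-22,"ty":28,"tz":0,"yaw":0,"gripper":85},
    {"tx":-22,"ty":28,"tz":0,"yaw":0,"gripper":85},
    {"tx":-22,"ty":28,"tz":0,"yaw":0,"gripper":85},
    {"tx":-22,"ty":28,"tz":0,"yaw":0,"gripper":85},
    {"tx":-22,"ty":28,"tz":0,"yaw":0,"gripper":85},
    {"tx":-22,"ty":28,"tz":0,"yaw":0,"gripper":85},
  ],
)

```text
time_s: 1.1
eef_pos: [0.4064, 0.125, 0.2312]
eef_rot: [[0.35, 0.937, -0.0], [0.937, -0.35, -0.0], [-0.0, -0.0, -1.0]]
ft_force: [0.5, 2.1, -0.6]
finger_gap: 0.085
```

Emit:
apply_moves(
  plan=[
    {"tx":-22,"ty":28,"tz":0,"yaw":0,"gripper":85},
    {"tx":-22,"ty":28,"tz":0,"yaw":0,"gripper":85},
    {"tx":-22,"ty":28,"tz":0,"yaw":0,"gripper":85},
    {"tx":-22,"ty":28,"tz":0,"yaw":0,"gripper":85},
    {"tx":-22,"ty":28,"tz":0,"yaw":0,"gripper":85},
    {"tx":-22,"ty":28,"tz":0,"yaw":0,"gripper":85},
    {"tx":-22,"ty":28,"tz":0,"yaw":0,"gripper":85},
    {"tx":0,"ty":0,"tz":0,"yaw":-5.3,"gripper":85},
    {"tx":0,"ty":0,"tz":0,"yaw":-5.3,"gripper":85},
    {"tx":0,"ty":0,"tz":0,"yaw":-5.4,"gripper":85},
    {"tx":0,"ty":0,"tz":0,"yaw":0,"gripper":85},
    {"tx":0,"ty":0,"tz":0,"yaw":0,"gripper":85},
  ],
)

```text
time_s: 2.1
eef_pos: [0.5356, -0.0861, 0.2309]
eef_rot: [[0.081, 0.997, -0.001], [0.997, -0.081, 0.0], [0.0, -0.001, -1.0]]
ft_force: [-0.2, 0.4, -0.1]
finger_gap: 0.0849
```

```bash
python3 -c "
from h import *
to(.553,-.1197,.084)"
```

```text
2.1 [ 0.5356 -0.0861  0.2309] gap 0.0849 F [-0.2  0.4 -0.1] az 85.35 need tool mm [-32.1  20.2 146.9]
```

Emit:
apply_moves(
  plan=[
    {"tx":-16,"ty":10,"tz":0,"yaw":0,"gripper":85},
    {"tx":-16,"ty":10,"tz":0,"yaw":0,"gripper":85},
    {"tx":0,"ty":0,"tz":25,"yaw":0,"gripper":85},
    {"tx":0,"ty":0,"tz":25,"yaw":0,"gripper":85},
    {"tx":0,"ty":0,"tz":0,"yaw":0,"gripper":85},
    {"tx":0,"ty":0,"tz":0,"yaw":0,"gripper":85},
  ],
)

```text
time_s: 2.6
eef_pos: [0.5521, -0.1192, 0.1804]
eef_rot: [[0.08, 0.997, -0.003], [0.997, -0.08, 0.001], [0.0, -0.003, -1.0]]
ft_force: [0.5, -0.0, 1.1]
finger_gap: 0.0849
```

```bash
python3 -c "
from h import *
to(.553,-.1197,.083)"
```

```text
2.6 [ 0.5521 -0.1192  0.1804] gap 0.0849 F [ 0.5 -0.   1.1] az 85.43 need tool mm [-0.5  1.3 97.3]
```

Emit:
apply_moves(
  plan=[
    {"tx":-0.5,"ty":0.7,"tz":20,"yaw":0,"gripper":85},
    {"tx":0,"ty":0,"tz":20,"yaw":0,"gripper":85},
    {"tx":0,"ty":0,"tz":20,"yaw":0,"gripper":85},
    {"tx":0,"ty":0,"tz":20,"yaw":0,"gripper":85},
    {"tx":0,"ty":0,"tz":17,"yaw":0,"gripper":85},
    {"tx":0,"ty":0,"tz":0,"yaw":0,"gripper":85},
    {"tx":0,"ty":0,"tz":0,"yaw":0,"gripper":85},
    {"tx":0,"ty":0,"tz":0,"yaw":0,"gripper":85},
  ],
)

```text
time_s: 3.27
eef_pos: [0.555, -0.1202, 0.0865]
eef_rot: [[0.079, 0.997, 0.003], [0.997, -0.079, -0.001], [-0.0, 0.003, -1.0]]
ft_force: [-1.0, -0.4, -0.7]
finger_gap: 0.085
```

```bash
python3 -c "
from h import *
to(.553,-.1197,.083)
cv2.imwrite('pics/s2.png',viewer.grab_frame('scene')[180:360,140:380].repeat(3,0).repeat(3,1))"
```

```text
3.27 [ 0.555  -0.1202  0.0865] gap 0.085 F [-1.  -0.4 -0.7] az 85.49 need tool mm [ 0.3 -2.   3.5]
```

View pics/s2.png

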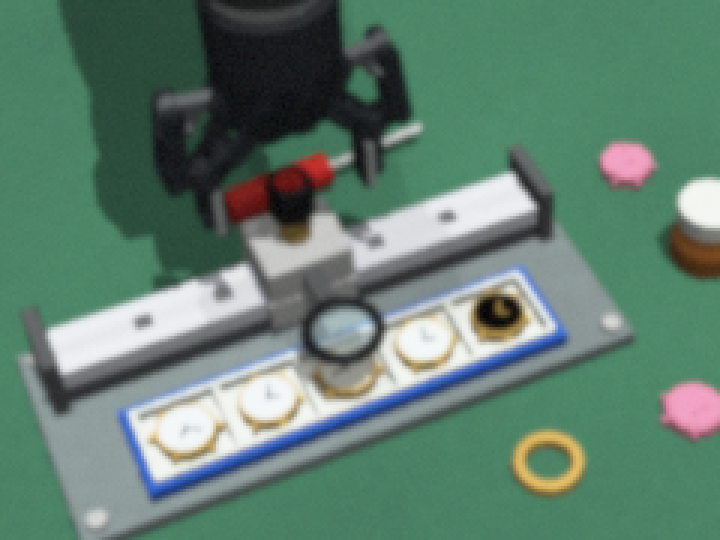

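The view shows the fingers on either side of the knob along the rail: tips near (215,225) and (370,180), knob at (292,200), clear of the block. Next is a small correction, then close.

Emit:
apply_moves(
  plan=[
    {"tx":0,"ty":-1,"tz":2,"yaw":0,"gripper":85},
    {"tx":0,"ty":0,"tz":0,"yaw":0,"gripper":85},
    {"tx":0,"ty":0,"tz":0,"yaw":0,"gripper":85},
    {"tx":0,"ty":0,"tz":0,"yaw":0,"gripper":85},
  ],
)

```text
time_s: 3.65
eef_pos: [0.553, -0.1201, 0.0827]
eef_rot: [[0.079, 0.997, 0.001], [0.997, -0.079, -0.0], [-0.0, 0.001, -1.0]]
ft_force: [0.1, -0.2, 0.4]
finger_gap: 0.0852
```

```bash
python3 -c "
from h import *
to(.553,-.1197,.083)"
```

```text
3.65 [ 0.553  -0.1201  0.0827] gap 0.0852 F [ 0.1 -0.2  0.4] az 85.49 need tool mm [ 0.4 -0.  -0.3]
```

Emit:
apply_moves(
  plan=[
    {"tx":0.4,"ty":0,"tz":0,"yaw":0,"gripper":60},
    {"tx":0,"ty":0,"tz":0,"yaw":0,"gripper":45},
    {"tx":0,"ty":0,"tz":0,"yaw":0,"gripper":32},
    {"tx":0,"ty":0,"tz":0,"yaw":0,"gripper":24},
    {"tx":0,"ty":0,"tz":0,"yaw":0,"gripper":20},
    {"tx":0,"ty":0,"tz":0,"yaw":0,"gripper":20},
    {"tx":0,"ty":0,"tz":0,"yaw":0,"gripper":20},
    {"tx":0,"ty":0,"tz":0,"yaw":0,"gripper":20},
    {"tx":0,"ty":0,"tz":0,"yaw":0,"gripper":20},
    {"tx":0,"ty":0,"tz":0,"yaw":0,"gripper":20},
  ],
)

```text
time_s: 4.48
eef_pos: [0.5529, -0.1197, 0.0825]
eef_rot: [[0.079, 0.997, 0.0], [0.997, -0.079, -0.0], [-0.0, 0.0, -1.0]]
ft_force: [-1.7, 0.2, 4.2]
finger_gap: 0.0269
```

```bash
python3 -c "
from h import *
to(.553,-.1197,.083)"
```

```text
4.48 [ 0.5529 -0.1197  0.0825] gap 0.0269 F [-1.7  0.2  4.2] az 85.5 need tool mm [ 0.   0.1 -0.5]
```

Gripped: the gap is about 27 mm on the 28 mm knob. Now lift.

Emit:
apply_moves(
  plan=[
    {"tx":0,"ty":0,"tz":-3,"yaw":0,"gripper":20},
    {"tx":0,"ty":0,"tz":-4,"yaw":0,"gripper":20},
    {"tx":0,"ty":0,"tz":-4,"yaw":0,"gripper":20},
    {"tx":0,"ty":0,"tz":-2,"yaw":0,"gripper":20},
    {"tx":0,"ty":0,"tz":0,"yaw":0,"gripper":20},
    {"tx":0,"ty":0,"tz":0,"yaw":0,"gripper":20},
    {"tx":0,"ty":0,"tz":0,"yaw":0,"gripper":20},
    {"tx":0,"ty":0,"tz":0,"yaw":0,"gripper":20},
  ],
)

```text
time_s: 5.15
eef_pos: [0.5528, -0.1197, 0.0949]
eef_rot: [[0.079, 0.997, -0.0], [0.997, -0.079, -0.0], [-0.0, -0.0, -1.0]]
ft_force: [2.2, -2.2, -8.5]
finger_gap: 0.0267
```

```bash
python3 -c "
from h import *
to(.561,-.0201,.083)
cv2.imwrite('pics/s3.png',viewer.grab_frame('scene')[180:360,140:380].repeat(3,0).repeat(3,1))"
```

```text
5.15 [ 0.5528 -0.1197  0.0949] gap 0.0267 F [ 2.2 -2.2 -8.5] az 85.5 need tool mm [99.9  0.4 11.9]
```

View pics/s3.png

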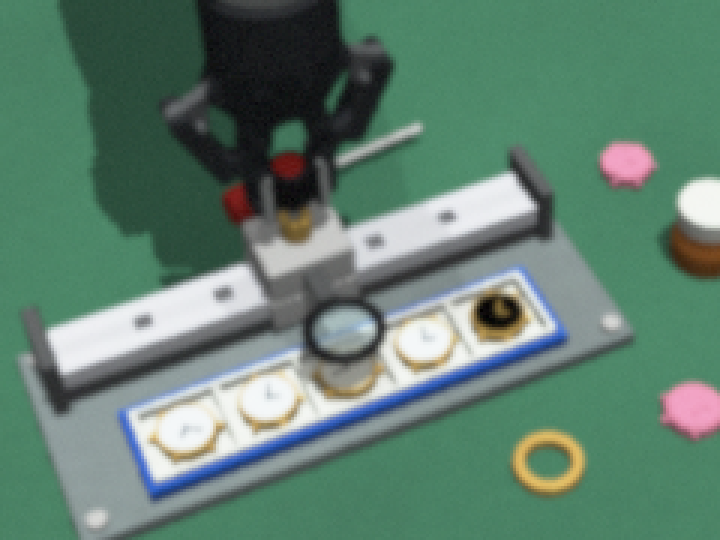

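The knob has risen (dot from about y=182 to 165 px), and Fz of -8.5 N fits the spring. Slide 100 mm in +tx.

Emit:
apply_moves(
  plan=[
    {"tx":5,"ty":0,"tz":0,"yaw":0,"gripper":20},
    {"tx":10,"ty":0,"tz":0,"yaw":0,"gripper":20},
    {"tx":12,"ty":0,"tz":0,"yaw":0,"gripper":20},
    {"tx":14,"ty":0,"tz":0,"yaw":0,"gripper":20},
    {"tx":14,"ty":0,"tz":0,"yaw":0,"gripper":20},
    {"tx":14,"ty":0,"tz":0,"yaw":0,"gripper":20},
    {"tx":14,"ty":0,"tz":0,"yaw":0,"gripper":20},
    {"tx":10,"ty":0,"tz":0,"yaw":0,"gripper":20},
    {"tx":7,"ty":0,"tz":0,"yaw":0,"gripper":20},
    {"tx":0,"ty":0,"tz":0,"yaw":0,"gripper":20},
    {"tx":0,"ty":0,"tz":0,"yaw":0,"gripper":20},
    {"tx":0,"ty":0,"tz":0,"yaw":0,"gripper":20},
  ],
)

```text
time_s: 6.2
eef_pos: [0.5605, -0.0194, 0.0952]
eef_rot: [[0.078, 0.997, -0.0], [0.997, -0.078, 0.001], [0.001, -0.001, -1.0]]
ft_force: [0.2, 1.8, -8.1]
finger_gap: 0.0265
```

```bash
python3 -c "
from h import *
to(.5609,-.0201,.0825)
cv2.imwrite('pics/s4.png',viewer.grab_frame('scene')[180:360,140:380].repeat(3,0).repeat(3,1))"
```

```text
6.2 [ 0.5605 -0.0194  0.0952] gap 0.0265 F [ 0.2  1.8 -8.1] az 85.53 need tool mm [-0.7  0.4 12.7]
```

View pics/s4.png

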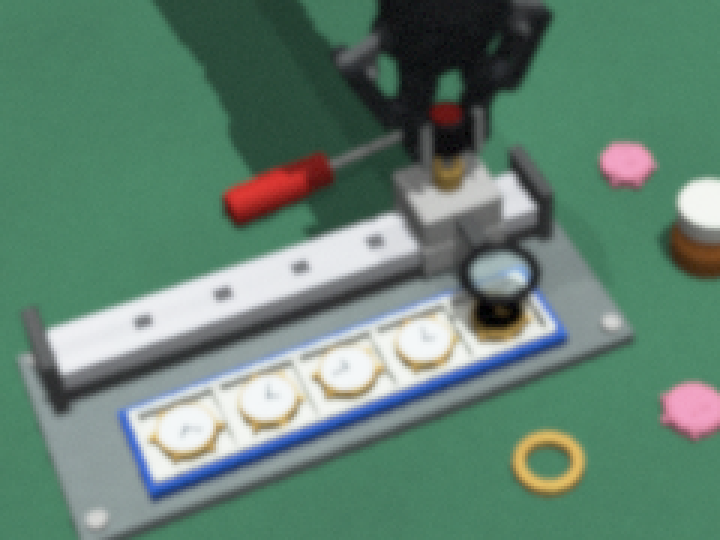

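The carriage is now over the black watch's station: lens near (500,270) over the dark dial, and the middle hole is visible. The TCP has travelled 100.6 mm, so trim it and lower gently.

Emit:
apply_moves(
  plan=[
    {"tx":-0.5,"ty":0,"tz":0,"yaw":0,"gripper":20},
    {"tx":0,"ty":0,"tz":0,"yaw":0,"gripper":20},
    {"tx":0,"ty":0,"tz":2,"yaw":0,"gripper":20},
    {"tx":0,"ty":0,"tz":2,"yaw":0,"gripper":20},
    {"tx":0,"ty":0,"tz":2,"yaw":0,"gripper":20},
    {"tx":0,"ty":0,"tz":0,"yaw":0,"gripper":20},
    {"tx":0,"ty":0,"tz":0,"yaw":0,"gripper":20},
    {"tx":0,"ty":0,"tz":0,"yaw":0,"gripper":20},
  ],
)

```text
time_s: 6.92
eef_pos: [0.5605, -0.0207, 0.0893]
eef_rot: [[0.079, 0.997, -0.0], [0.997, -0.079, -0.0], [-0.0, -0.0, -1.0]]
ft_force: [-1.1, 1.2, -7.3]
finger_gap: 0.0265
```

```bash
python3 -c "
from h import *
to(.5609,-.0201,.0825)"
```

```text
6.92 [ 0.5605 -0.0207  0.0893] gap 0.0265 F [-1.1  1.2 -7.3] az 85.49 need tool mm [0.6 0.3 6.8]
```

At a lift of about 7 mm the force is still just the spring pull, so the pin is in the hole. Continue down.

Emit:
apply_moves(
  plan=[
    {"tx":0.3,"ty":0,"tz":2,"yaw":0,"gripper":20},
    {"tx":0.2,"ty":0,"tz":2,"yaw":0,"gripper":20},
    {"tx":0,"ty":0,"tz":2,"yaw":0,"gripper":20},
    {"tx":0,"ty":0,"tz":0.5,"yaw":0,"gripper":20},
    {"tx":0,"ty":0,"tz":0,"yaw":0,"gripper":20},
    {"tx":0,"ty":0,"tz":0,"yaw":0,"gripper":20},
    {"tx":0,"ty":0,"tz":0,"yaw":0,"gripper":20},
  ],
)

```text
time_s: 7.5
eef_pos: [0.5606, -0.0201, 0.0828]
eef_rot: [[0.079, 0.997, -0.0], [0.997, -0.079, -0.0], [-0.0, -0.0, -1.0]]
ft_force: [-2.4, -1.7, -5.8]
finger_gap: 0.0266
```

```bash
python3 -c "
from h import *
to(.5609,-.0201,.0825)"
```

```text
7.5 [ 0.5606 -0.0201  0.0828] gap 0.0266 F [-2.4 -1.7 -5.8] az 85.49 need tool mm [0.  0.3 0.3]
```

Home to within about 0.3 mm, and the spring will do the rest. Release and retreat straight up.

Emit:
apply_moves(
  plan=[
    {"tx":0,"ty":0,"tz":0,"yaw":0,"gripper":30},
    {"tx":0,"ty":0,"tz":0,"yaw":0,"gripper":45},
    {"tx":0,"ty":0,"tz":0,"yaw":0,"gripper":65},
    {"tx":0,"ty":0,"tz":0,"yaw":0,"gripper":85},
    {"tx":0,"ty":0,"tz":0,"yaw":0,"gripper":85},
    {"tx":0,"ty":0,"tz":0,"yaw":0,"gripper":85},
    {"tx":0,"ty":0,"tz":0,"yaw":0,"gripper":85},
    {"tx":0,"ty":0,"tz":0,"yaw":0,"gripper":85},
  ],
)

```text
time_s: 8.17
eef_pos: [0.5608, -0.0199, 0.0828]
eef_rot: [[0.078, 0.997, 0.0], [0.997, -0.078, 0.0], [0.0, 0.0, -1.0]]
ft_force: [-0.2, -0.5, 0.3]
finger_gap: 0.0849
```

Emit:
apply_moves(
  plan=[
    {"tx":0,"ty":0,"tz":-10,"yaw":0,"gripper":85},
    {"tx":0,"ty":0,"tz":-20,"yaw":0,"gripper":85},
    {"tx":0,"ty":0,"tz":-30,"yaw":0,"gripper":85},
    {"tx":0,"ty":0,"tz":-30,"yaw":0,"gripper":85},
    {"tx":0,"ty":0,"tz":-30,"yaw":0,"gripper":85},
    {"tx":0,"ty":-30,"tz":0,"yaw":0,"gripper":85},
    {"tx":0,"ty":-35,"tz":0,"yaw":0,"gripper":85},
    {"tx":0,"ty":-35,"tz":0,"yaw":0,"gripper":85},
    {"tx":0,"ty":-35,"tz":0,"yaw":0,"gripper":85},
    {"tx":0,"ty":-35,"tz":0,"yaw":0,"gripper":85},
    {"tx":0,"ty":0,"tz":0,"yaw":0,"gripper":85},
    {"tx":0,"ty":0,"tz":0,"yaw":0,"gripper":85},
  ],
)

```text
time_s: 9.17
eef_pos: [0.3903, -0.0065, 0.2041]
eef_rot: [[0.078, 0.997, 0.003], [0.997, -0.078, -0.0], [0.0, 0.003, -1.0]]
ft_force: [0.5, 0.7, 0.2]
finger_gap: 0.0849
```

```bash
python3 - <<'E'
from h import *
to(.5609,-.0201,.0825)
for n in('scene','top'):
    im=viewer.grab_frame(n); cv2.imwrite(f'pics/{n}5.png',im); print(n,[b[:2] for b in blobs(red(im)) if b[0]<900 and 200<b[1][0]<450])
E
```

```text
9.17 [ 0.3903 -0.0065  0.2041] gap 0.0849 F [0.5 0.7 0.2] az 85.51 need tool mm [ -0.2 170.8 122. ]
scene [(np.int32(63), array([287.9, 222.9])), (np.int32(363), array([232.1, 242.3])), (np.int32(358), array([279.7, 385. ]))]
top [(np.int32(206), array([399.5, 169.5])), (np.int32(67), array([342. , 263.1])), (np.int32(391), array([375.3, 316.4]))]
```

View pics/scene5.png

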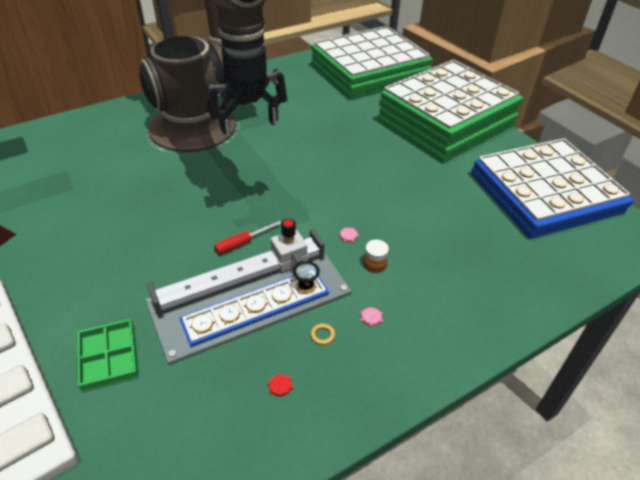

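View pics/top5.png

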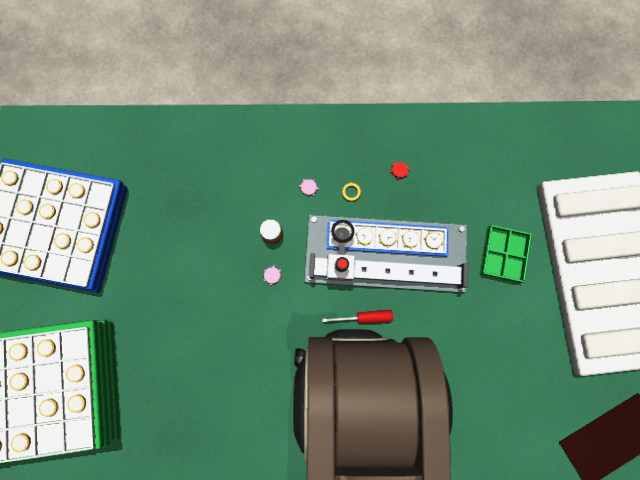

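Both views show the lens over the black watch and the other items where they were. The knob dot is at (342,263) in the top view and (288,223) in the scene view. Now check its height.

```bash
python3 - <<'E'
from h import *
print(tri((287.9,222.9),(342.,263.1)), onz('top',(342.,263.1),.116))
E
```

```text
(array([ 0.56042822, -0.02027326,  0.11630464]), np.float64(0.0013894087070978904)) [ 0.56078572 -0.01967591  0.116     ]
```

The dot is at z=116.3 mm (home is 116) and 100 mm along the rail, so the plunger is fully home.

```bash
python3 -c "
from station import ticket
print(ticket.close_job())"
```

```text
the job is handed in; nothing more can be done
None
```

The loupe is over the black-dial watch, locked at that station (+100 mm on the stand), and the job is handed in. I gripped the knob, lifted the plunger about 12 mm, slid the carriage 100 mm, lowered the pin into the hole, released it and backed the arm away. It took about 9.3 s of the 30 s.

**Plunger:** the knob's red dot measured 116.3 mm high, against 116 mm when fully home. It had moved about 100 mm along the rail. The two camera rays for that last measurement missed each other by 1.4 mm, compared with under 0.1 mm at the start. The force on the tool was about zero after release.

**Everything else:** in both final views all five watches are in their pockets, the black one directly under the lens. The jar, screwdriver, green tray, ring and look-alikes appear unmoved. I checked these by eye only, apart from the screwdriver handle, whose top-view position was unchanged within 0.1 pixel. No check failed.

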